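# Dock the pill dispenser and snap its seesaw catch over

### The arm

A 6-joint arm with a two-finger parallel gripper is mounted at the origin on the work surface. World frame = base frame: x ahead of the robot, y to its left, z up, the work surface at z = 0. Lengths are in m, angles in rad, forces in N, time in s.
With the tool pointing down it reaches from about 0.3 to 0.775 m from the base axis. Payload 14.6 kg.
Tool frame: the origin (TCP) lies on the centre line of the jaws, within the pads' length; the fingertips stand 14 mm ahead of it and the grasp point (between the pads) lies 5 mm behind it; z points along the fingers, y is the line along which they close (so a half turn about z gives the same grasp; the last joint's range is limited). The gripper opens to 85 mm and grips with 20 to 120 N. Pads are 22 mm wide; open, the fingers measure 114 mm over their backs; the gripper's body (76 mm by 85 mm) begins 54 mm behind the grasp point. The pads swing forward as they close: fully open they stand 13 mm farther back than shut.
Start: joints at [1.169, 0.3, 1.521, -0, 1.321, -0.067], TCP at [0.181, 0.519, 0.245] pointing down, gripper open.
Joint ranges: [-3.03, 3.03], [-0.79, 2.21], [0.23, 2.52], [-1.04, 4.18], [0, 3.07], [-2.55, 2.55]. Speed limits (rad/s): [2.22, 2.22, 2.57, 3.14, 3.14, 3.14].

### API

Orientations are given as a unit quaternion [x, y, z, w].
In Python, from rig import telemetry, imaging, r gives the robot as it stands.
- The arm moves only by the shell command python3 -m jog 'ROWS' [FORCE]. ROWS is JSON, a list of rows, each a list of 3 entries, a list of its own where there are three numbers: the finger opening in mm, from 0 to 85.4, then the shift along the tool's x, y, z in mm, then the turn about the tool's z in degrees. In form: [[gripper, [x, y, z], twist], ...]. A call has exactly 10 rows; each row shifts and turns the commanded pose from where the row before left it, along the tool's axes as they then stand; what a row does not reach is not made up. A row lasts 1/10 s, in which the tool goes at most 50 mm and 8.59 degrees, less where a joint would pass 70% of its speed; a pose out of reach is approached as far as the arm can. A call with a gripper value outside its range is refused whole. The fingers move at their own pace and stop on an object; FORCE is the grip in N (left out, the last holds). Time passes only in rows, so rows that do not move let the fingers close, or fill a call up. It gives the time, the measured TCP pose, the force, the opening and the grip force at its end, in the units of the state.
- telemetry.read_state(): the state, without advancing time (a new reading comes with each control period).
- imaging.grab_frame(name): name is "side" or "top" or "wrist"; returns a dict with "image" (420x560x3 uint8, red, green, blue), "fovy" (degrees; the focal length in pixels is half the picture's height over the tangent of half this angle, whatever the lens; pixels are square), "cx", "cy" (the principal point, pixels), "R" (3x3) and "t" (3): a world point X has camera coordinates R X + t. Camera axes: x right, y down, z forward; pixel columns grow to the right and rows downward; lengths in m; the calibration is good to about 2 mm. A picture is of the moment at which its call begins. There is no depth.
- r.hand_in(): hands the job in; it is judged then, once.
The state is a dict: "time_s": time; "qpos": joint angles; "qvel": joint speeds; "joint_torque": joint torques, N m; "position": TCP position; "orientation": TCP orientation; "force": force on the tool from outside, world axes, zero at the start; "ft_torque": the same for the moment, N m; "grip_width": opening from 0.0 (shut) to 1.0 (fully open); "finger_force": force on a finger pad.
Only numpy, scipy, OpenCV 4.12 (cv2) and the standard library are available. Lean on these libraries where they do the work, as an engineer would, in place of code of your own. Each camera call takes 0.05 s, during which the arm holds its last target. There are 200 camera calls.

### The job

First press the seesaw catch of the empty bracket over so that it snaps open, then pick up the pill dispenser lying on its back, stand it upright (button on top) on the bare ledge and let go of it. Take it again front to back, lower it fully home between the bracket's two cheeks with its narrow sides facing the cheeks, let go, and push the catch back over its centre so that it snaps locked above the dispenser. Do not drop the dispenser or disturb the ring cone, magnifier, comb and hair clip.

Things in the scene. Friction and masses are not known exactly. Their poses are not given: they have to be found in the camera images.
- dispenser_center (a point): Centre of the black pill dispenser: a box 94 mm long (x, to the end with the button), 58 mm wide (y), 42 mm deep (z, out of the window face), 0.13 to 0.22 kg. It starts lying on its back, window up, button end roughly away from the robot, centre 21 mm above the ledge. Upright, the centre is 47 mm above what it stands on.
- dispenser: The same dispenser: origin at the middle of its back face, 21 mm behind the centre, axes as above. Black plastic; rigid grey button 18 mm across standing out 5 mm from the top end, clear window on the front. Front and back are the 58 mm wide faces, the narrow sides are 42 mm wide.
- bracket_seat (a point): Centre of the seat of the fixed aluminium bracket, 6 mm above the ledge, z up. Upright cheeks at y = -33 and +33 mm (inner faces; 4 mm thick, 60 mm long, 69 mm above the seat) leave no room for fingers beside the dispenser. Low lips at x = -26 and +26 mm (inner faces; 6 mm thick and high). The dispenser sits with 58 mm along y, 42 mm along x, either face forward, top 94 mm above the seat.
- catch_hinge (a point): Hinge axis of the catch, along x, 58 mm along y and 78 mm above the bracket seat; axes as the bracket's. It is on a white post outside the +y cheek: y = 37 to 66 mm and x = -17 to +17 mm from the seat, 60 mm above the seat, with two ears to 86 mm.
- catch (a joint): Angle of the steel seesaw catch: +0.45 rad open, -0.45 locked, 0 centre. A spring drives it from the centre to the nearer stop (0.16 N m at the stops, less towards 0), so it snaps over once pushed past 0; pushes of 4 to 8 N. It starts locked, barring the way in. Pressing the paddle down opens it; pushing the then upright inner arm inward (-y), above the paddle arm, locks it.
- catch_paddle (a point): Centre of the paddle, a roller of 12 mm diameter, 22 mm long along x, at the end of the catch's outer arm. From the hinge it lies 36 mm outward (+y) and 17 mm up when locked, 36 mm outward and 18 mm below the hinge when open.
- catch_nose (a point): Tip of the nose (7 mm thick, 16 mm wide) at the end of the catch's inner arm. From the hinge it lies 40 mm inward (-y) and 22 mm up when locked (2.5 mm above a seated dispenser), 8 mm inward and 45 mm up when open, the arm then standing nearly upright.
- cone: White ceramic ring cone, 60 mm across its foot and 78 mm tall, loose bystander; origin at the centre of its foot.
- magnifier: Magnifier lying flat: round lens 72 mm across, 8 mm thick, with a straight black handle 85 mm long along its x; loose bystander, origin at the lens centre, underside.
- comb: Red acrylic comb lying flat, 150 x 39 x 4 mm, length along its x; loose bystander, origin at the centre, underside.
- clip: Stainless hair clip lying flat, 60 x 12 x 10 mm, length along its x; loose bystander, origin at its centre, underside.
Things that resemble listed ones, but are neither listed nor needed, are in the scene too. What is meant by the dispenser is not blue, and is the larger of those in its own colour.

How it is judged:
By the outcome, as a careful person would: the job done as asked, in the order asked, and still so for the second after the job is handed in, with the robot touching nothing.
It also fails if it takes over 72 s, if anything falls off the work surface, if the arm or the gripper's body presses on something with over 40 N, if the wrist force passes 120 N, or if a joint passes its speed limit or range.

## Working session

There is one attempt and no reset: what is moved stays moved. The work goes in short steps, Python scripts to look and compute and a shell command to move; the robot and the scene stay as the last step left them, time stands still between calls to the robot, and variables do not carry over. Pictures are saved under pics/ and viewed, at most 10 in all, crops included, and the job is handed in when it is done.

```bash
ls; mkdir -p pics
cat > h.py <<'E'
import numpy as np, cv2
from rig import telemetry, imaging, r
def grab(n,save=None):
    f=imaging.grab_frame(n)
    if save: cv2.imwrite('pics/'+save+'.png',f['image'][:,:,::-1])
    return f
def foc(f): return 210/np.tan(np.radians(f['fovy'])/2)
def ray(f,u,v):
    R=np.array(f['R']);t=np.array(f['t']);F=foc(f)
    return -R.T@t, R.T@np.array([(u-f['cx'])/F,(v-f['cy'])/F,1])
def onz(f,u,v,z):
    o,d=ray(f,u,v); return o+d*(z-o[2])/d[2]
def proj(f,X):
    c=np.array(f['R'])@np.array(X)+np.array(f['t']);return foc(f)*c[0]/c[2]+f['cx'],foc(f)*c[1]/c[2]+f['cy']
E
python3 - <<'E'
from h import *
import pickle
fs={n:grab(n) for n in("top","side","wrist")}
pickle.dump(fs,open('f0.pkl','wb'))
cv2.imwrite('pics/a_top.png',fs['top']['image'][:,:,::-1])
cv2.imwrite('pics/a_side.png',fs['side']['image'][:,:,::-1])
for n in fs: print(n,fs[n]['fovy'],fs[n]['cx'],fs[n]['cy'],np.round(fs[n]['R'],3).tolist(),np.round(fs[n]['t'],3))
s=telemetry.read_state();print({k:s[k] for k in s if k!='joint_torque'})
E
```

```text
pics
top 49.140030698962654 284.7042245101904 216.01023974661163 [[-0.044, -0.999, -0.001], [-0.978, 0.043, -0.202], [0.202, -0.008, -0.979]] [0.081 0.553 0.878]
side 43.06315235223883 288.59995616050554 210.2501440578485 [[0.995, -0.105, -0.001], [-0.082, -0.773, -0.629], [0.065, 0.626, -0.777]] [-0.506  0.147  1.125]
wrist 69.2989935580128 278.53065050096376 211.13037394971886 [[0.328, 0.945, -0.002], [0.911, -0.315, 0.265], [0.25, -0.089, -0.964]] [-0.548 -0.035  0.377]
{'time_s': 0.15, 'qpos': array([ 1.16937589e+00,  3.00345137e-01,  1.52143172e+00,  1.93375922e-05,
        1.32065903e+00, -6.66090210e-02]), 'qvel': array([ 6.37725059e-04, -1.36722550e-03, -1.85785902e-03,  4.39194113e-05,
       -1.29792419e-03, -6.76095372e-04]), 'position': array([0.18066836, 0.51931702, 0.24485359]), 'orientation': array([ 1.66627236e-01,  9.86019871e-01, -4.07952589e-04, -1.06877977e-04]), 'force': array([-0.12650891, -0.27706919,  0.35226266]), 'ft_torque': array([-0.00949223,  0.00674491,  0.04719948]), 'finger_force': 0.0, 'grip_width': 0.9983330565861488}
```

View pics/a_top.png

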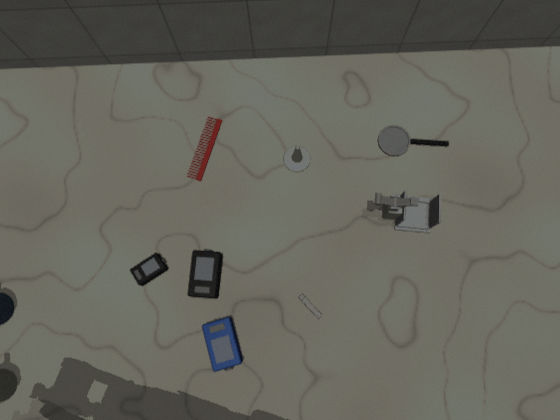

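View pics/a_side.png

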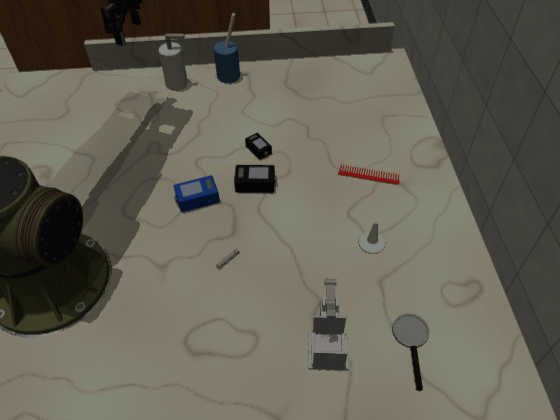

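The top view shows the large black dispenser at (205,274), the smaller decoy at (150,268) and the blue one at (222,343). The bracket is at (415,213), with the catch post on its left (+y) and the paddle near (372,207). The side view agrees: dispenser at (255,178), bracket at (328,345).

Run:
```python
from h import *
import pickle
fs=pickle.load(open('f0.pkl','rb'))
f=fs['top'];im=f['image'].astype(int)
m=(im.max(2)<60).astype(np.uint8); m[:235]=0;m[310:]=0;m[:,:175]=0;m[:,235:]=0
c=max(cv2.findContours(m,0,2)[0],key=cv2.contourArea)
b=cv2.boxPoints(cv2.minAreaRect(c));print(b.tolist())
print(np.round([onz(f,u,v,0.042) for u,v in b],4))
print('cen',onz(f,*b.mean(0),.035))
def crop(n,x0,y0,w,h):
    i=fs[n]['image'][y0:y0+h,x0:x0+w,::-1];i=cv2.resize(i,None,fx=5,fy=5,interpolation=cv2.INTER_CUBIC)
    return cv2.convertScaleAbs(i,alpha=1.5)
a=crop('top',355,180,100,60);bb=crop('side',290,270,60,110)
C=np.zeros((550,800,3),np.uint8);C[:300,:500]=a;C[:550,500:800]=bb
cv2.imwrite('pics/b.png',C)
```

```text
[[187.15850830078125, 295.57318115234375], [192.45120239257812, 247.9390106201172], [223.18292236328125, 251.3536376953125], [217.89022827148438, 298.98779296875]]
[[0.4056 0.258  0.042 ]
 [0.5009 0.2471 0.042 ]
 [0.4912 0.1847 0.042 ]
 [0.3962 0.1968 0.042 ]]
cen [0.44857574 0.22284978 0.035     ]
```

View pics/b.png

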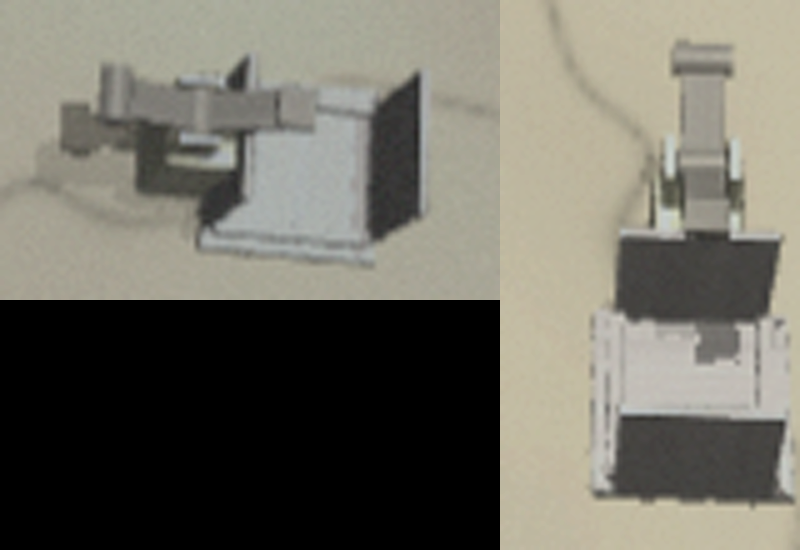

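Run:
```python
from h import *
import pickle
fs=pickle.load(open('f0.pkl','rb'))
T=lambda x,y,z:np.round(onz(fs['top'],355+x/5,180+y/5,z),4)
S=lambda x,y,z:np.round(onz(fs['side'],290+(x-500)/5,270+y/5,z),4)
for n,p in dict(mf=T(422,72,.075),mn=T(425,215,.075),pf=T(252,55,.075),pn=T(243,200,.075),rol=T(116,92,.101),rolf=T(115,65,.101),roln=T(116,122,.101),nose=T(312,108,.106),
 Sp1=S(620,233,.075),Sp2=S(783,237,.075),Sm1=S(612,497,.075),Sm2=S(790,500,.075),Srol=S(703,58,.101),Sr1=S(674,58,.101),Sr2=S(734,58,.101),Snose=S(705,228,.106),
 lip1=T(200,240,.012),lip2=T(375,258,.012)).items(): print(n,p)
```

```text
mf [ 0.5829 -0.2562  0.075 ]
mn [ 0.5245 -0.2509  0.075 ]
pf [ 0.5929 -0.1886  0.075 ]
pn [ 0.5337 -0.1792  0.075 ]
rol [ 0.5738 -0.1268  0.101 ]
rolf [ 0.5847 -0.1273  0.101 ]
roln [ 0.5619 -0.1258  0.101 ]
nose [ 0.563 -0.201  0.106]
Sp1 [ 0.5372 -0.1824  0.075 ]
Sp2 [ 0.597  -0.1903  0.075 ]
Sm1 [ 0.5207 -0.2826  0.075 ]
Sm2 [ 0.582  -0.2902  0.075 ]
Srol [ 0.5754 -0.1265  0.101 ]
Sr1 [ 0.5645 -0.1254  0.101 ]
Sr2 [ 0.587  -0.1278  0.101 ]
Snose [ 0.5644 -0.1996  0.106 ]
lip1 [ 0.529  -0.1764  0.012 ]
lip2 [ 0.518  -0.2498  0.012 ]
```

```bash
cat >> h.py <<'E'
from scipy.spatial.transform import Rotation as Ro
def togo(x,y,z,psi):
    "psi: direction of tool y, degrees CCW from world y (mod 180); shifts in present tool axes"
    s=telemetry.read_state();M=Ro.from_quat(s['orientation']).as_matrix()
    d=M.T@(np.array([x,y,z])-s['position'])*1000
    cur=np.degrees(np.arctan2(-M[0,1],M[1,1])); tw=-((psi-cur+90)%180-90)
    print('togo mm',np.round(d,1),'twist',round(tw,1),'cur psi',round(cur,1),'q',np.round(s['qpos'],2),'pos',np.round(s['position'],4),'t',round(s['time_s'],2))
E
python3 -m jog '[[0,[-29,-24,0],-5],[0,[-30,-20,0],-6],[0,[-32,-16,0],0],[0,[-32,-16,0],0],[0,[-32,-16,0],0],[0,[-32,-16,0],0],[0,[-32,-16,0],0],[0,[-32,-16,0],0],[0,[-32,-16,0],0],[0,[-32,-16,0],0]]' 20
python3 -c "
from h import *
togo(.5755,-.123,.15,-8)"
```

```text
time_s: 1.15
position: [0.4606, 0.2963, 0.2452]
orientation: [0.071, 0.997, -0.0, -0.0]
force: [0.2, 1.1, -0.1]
grip_width: -0.002
finger_force: 0.0
togo mm [-173.4 -398.7   95.2] twist -0.2 cur psi -8.2 q [ 0.5   0.3   1.53  0.    1.32 -0.92] pos [0.4606 0.2963 0.2452] t 1.15
```

```bash
python3 -m jog '[[0,[-17,-40,0],0],[0,[-17,-40,0],0],[0,[-17,-40,0],0],[0,[-17,-40,0],0],[0,[-17,-40,0],0],[0,[-17,-40,0],0],[0,[-17,-40,0],0],[0,[-17,-40,0],0],[0,[-17,-40,0],0],[0,[-17,-38,0],0]]' 20
python3 -c "
from h import *
togo(.5755,-.123,.15,-8)
f=grab('wrist','c_wrist')
for n,p in dict(rol=(.5746,-.1267,.101),nose=(.5637,-.202,.106),seat=(.561,-.22,.006)).items(): print(n,proj(f,p))
"
```

```text
time_s: 2.15
position: [0.5713, -0.1227, 0.2451]
orientation: [0.071, 0.997, 0.0, -0.0]
force: [-0.4, 0.7, 0.7]
grip_width: -0.001
finger_force: 0.0
togo mm [-4.3  0.3 95.1] twist -0.2 cur psi -8.2 q [-0.27  0.38  1.42  0.    1.35 -1.7 ] pos [ 0.5713 -0.1227  0.2451] t 2.15
rol (np.float64(276.0793974342548), np.float64(207.62102206281477))
nose (np.float64(192.06374121001465), np.float64(208.8784233283614))
seat (np.float64(199.64762332246386), np.float64(187.70908434643684))
```

View pics/c_wrist.png

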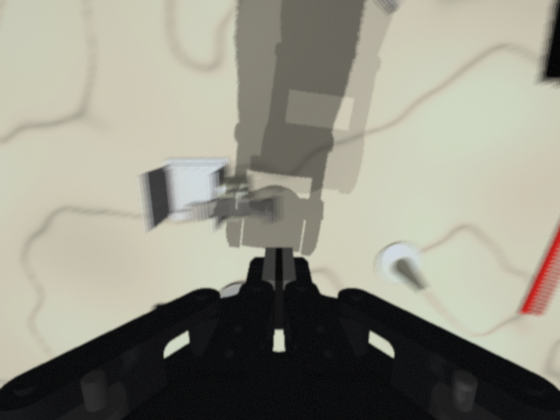

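The wrist view shows the paddle roller at about (278,208), against a prediction of (276,208), so the pose estimate holds. Next I press it.

```bash
python3 -m jog '[[0,[-4,0,30],0],[0,[0,0,35],0],[0,[0,0,30],0],[0,[0,0,15],0],[0,[0,0,8],0],[0,[0,0,8],0],[0,[0,0,8],0],[0,[0,0,8],0],[0,[0,0,7],0],[0,[0,0,0],0]]' 20
python3 -m jog '[[0,[0,0,-20],0],[0,[0,0,-30],0],[0,[0,0,-40],0],[0,[0,0,-40],0],[0,[0,20,-10],0],[0,[10,40,0],0],[0,[10,40,0],0],[40,[10,40,0],0],[85,[10,40,0],0],[85,[10,40,0],0]]' 20
python3 - <<'E'
from h import *
a=[]
for n,x0,y0,w,h in (('top',355,180,100,60),('side',290,270,60,110)):
    i=grab(n)['image'][y0:y0+h,x0:x0+w,::-1];a.append(cv2.convertScaleAbs(cv2.resize(i,None,fx=5,fy=5,interpolation=2),alpha=1.5))
C=np.zeros((550,800,3),np.uint8);C[:300,:500]=a[0];C[:,500:]=a[1];cv2.imwrite('pics/d.png',C)
togo(.449,.222,.2,6.5)
E
```

```text
time_s: 3.2
position: [0.5748, -0.1213, 0.0955]
orientation: [0.071, 0.997, 0.0, -0.001]
force: [0.0, -0.7, -0.2]
grip_width: -0.001
finger_force: 0.0
time_s: 4.2
position: [0.5566, 0.105, 0.2368]
orientation: [0.071, 0.997, -0.0, 0.0]
force: [-0.5, 0.1, 0.8]
grip_width: 0.506
finger_force: 0.0
togo mm [122.2  98.6  36.7] twist -14.4 cur psi -7.9 q [ 0.13  0.34  1.48  0.    1.31 -1.31] pos [0.5563 0.1074 0.2367] t 4.3
```

View pics/d.png

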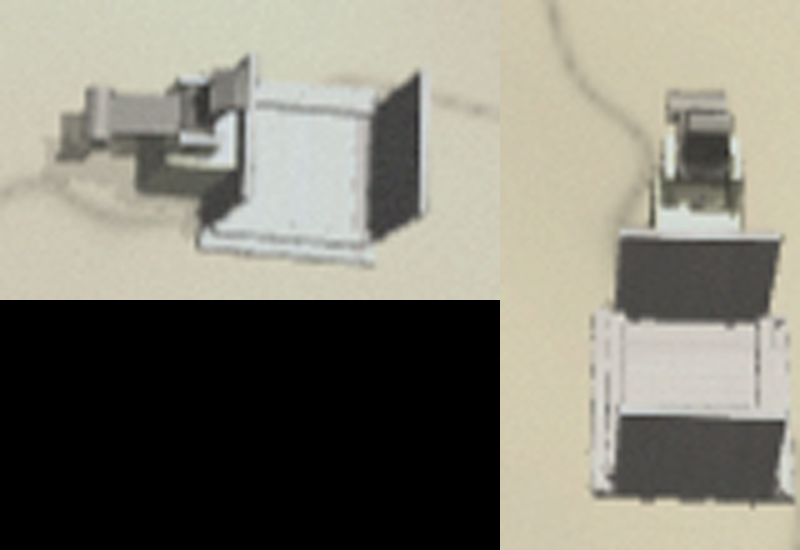

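The catch has snapped open: the paddle is now low at (97,110) in the crop and the inner arm stands upright at (230,85), so the seat is clear. Next I move above the dispenser.

```bash
python3 -m jog '[[72,[15,20,0],-1],[72,[15,20,0],0],[72,[15,22,5],0],[72,[12,20,10],0],[72,[0,10,10],0],[72,[0,10,10],0],[72,[0,0,0],0],[72,[0,0,0],0],[72,[0,0,0],0],[72,[0,0,0],0]]' 20
python3 - <<'E'
from h import *
f=grab('wrist');im=f['image'].astype(int)
cv2.imwrite('pics/e.png',f['image'][:,:,::-1])
togo(.483,.2177,.2,-6.8)
X=np.array([.4485,.2217,0]);ex=np.array([.993,-.118,0]);ey=np.array([.118,.993,0])
print([np.round(proj(f,X+a*ex*.047+b*ey*.029+[0,0,.042])).tolist() for a,b in((1,1),(1,-1),(-1,-1),(-1,1))])
E
```

```text
time_s: 5.3
position: [0.5139, 0.2116, 0.2017]
orientation: [0.063, 0.998, 0.0, 0.0]
force: [-0.6, 0.5, -0.2]
grip_width: 0.844
finger_force: 0.0
togo mm [31.3  2.1  1.7] twist -0.4 cur psi -7.2 q [ 0.32  0.35  1.56 -0.    1.23 -1.12] pos [0.5138 0.2117 0.2017] t 5.35
[[313.0, 180.0], [252.0, 180.0], [248.0, 73.0], [315.0, 72.0]]
```

View pics/e.png

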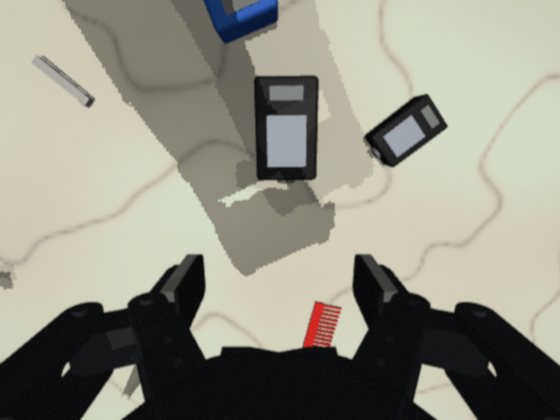

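Run:
```python
from h import *
f=grab('wrist')
P=np.array([onz(f,*p,.042) for p in((317,179),(257,179),(256,77),(318,76))]);print(np.round(P,4),P.mean(0))
c=P.mean(0);d=(P[0]+P[1]-P[2]-P[3])[:2];d/=np.linalg.norm(d);yaw=np.degrees(np.arctan2(d[1],d[0]))
print(yaw,np.linalg.norm(P[0]-P[1]),np.linalg.norm(P[1]-P[2]))
togo(c[0]+d[0]*.035,c[1]+d[1]*.035,.03,yaw)
print('cam',ray(f,0,0)[0])
```

```text
[[0.4983 0.2492 0.042 ]
 [0.4912 0.1927 0.042 ]
 [0.4024 0.2047 0.042 ]
 [0.4083 0.2584 0.042 ]] [0.4500632 0.226237  0.042    ]
-6.730825773732359 0.057019248335541194 0.08964651564138527
togo mm [ 30.1   6.6 171.6] twist -0.5 cur psi -7.2 q [ 0.33  0.35  1.56 -0.    1.23 -1.12] pos [0.5138 0.2117 0.2016] t 5.4
cam [0.44684549 0.21894344 0.32849005]
```

The dispenser's button end is at row 179, columns 257–317, with its far end at row 77 and the decoy clear at (405,130). Top and wrist estimates agree within 4 mm.

```bash
python3 -m jog '[[78,[15,5,30],0],[78,[15,0,35],-0.5],[78,[0,0,35],0],[78,[0,0,30],0],[78,[0,0,20],0],[78,[0,0,15],0],[78,[0,0,10],0],[78,[0,0,5],0],[78,[0,0,0],0],[78,[0,0,0],0]]' 20
python3 -m jog '[[50,[0,0,0],0],[50,[0,0,0],0],[50,[0,0,0],0],[50,[0,0,0],0],[50,[0,0,0],0],[50,[0,0,0],0],[50,[0,0,0],0],[50,[0,0,0],0],[50,[0,0,0],0],[50,[0,0,0],0]]' 20
```

```text
time_s: 6.4
position: [0.4849, 0.2209, 0.022]
orientation: [0.058, 0.998, 0.0, 0.001]
force: [-0.3, -0.3, 1.6]
grip_width: 0.915
finger_force: 0.0
time_s: 7.4
position: [0.4848, 0.221, 0.0221]
orientation: [0.058, 0.998, 0.0, 0.001]
force: [-2.0, -0.2, 6.8]
grip_width: 0.676
finger_force: 21.3
```

```bash
python3 -m jog '[[50,[0,0,-5],0],[50,[0,0,-10],0],[50,[0,0,-15],0],[50,[0,0,-15],0],[50,[0,0,-15],0],[50,[0,0,-15],0],[50,[0,0,-15],0],[50,[0,0,-10],0],[50,[0,0,0],0],[50,[0,0,0],0]]' 20
python3 - <<'E'
from h import *
a=[grab('top')['image'][190:310,130:270,::-1],grab('side')['image'][90:210,210:350,::-1]]
C=np.hstack([cv2.convertScaleAbs(cv2.resize(i,(400,343),interpolation=2),alpha=1.5) for i in a]);cv2.imwrite('pics/g.png',C)
togo(.4848,.221,.022,-6.7)
E
```

```text
time_s: 8.4
position: [0.4843, 0.2207, 0.1213]
orientation: [0.058, 0.998, -0.0, 0.0]
force: [-0.1, 0.3, -1.8]
grip_width: 0.68
finger_force: 21.9
togo mm [-0.8  0.4 98.6] twist 0.0 cur psi -6.7 q [ 0.36  0.4   1.7  -0.    1.04 -1.1 ] pos [0.4841 0.2207 0.1206] t 8.5
```

View pics/g.png

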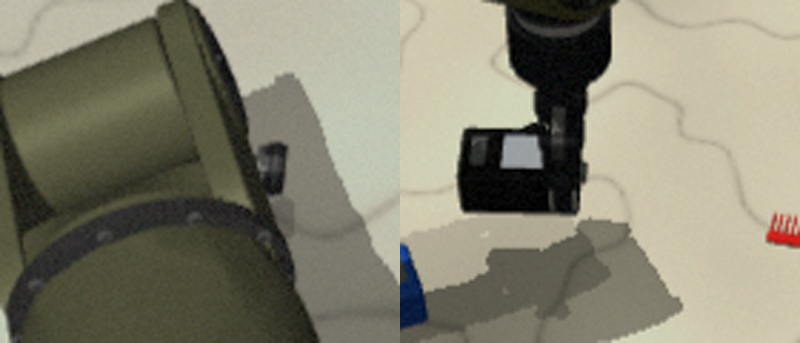

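The lifted dispenser is still horizontal in the side view, at (520,170), so the pads hold it too firmly for gravity to swing it. I'll lower it to just above the ledge and test whether a wider opening command lightens the grip.

```bash
python3 -m jog '[[50,[0,0,15],0],[50,[0,0,20],0],[50,[0,0,20],0],[50,[0,0,20],0],[50,[0,0,14],0],[50,[0,0,6],0],[50,[0,0,0],0],[58,[0,0,0],0],[58,[0,0,0],0],[58,[0,0,0],0]]' 20
python3 -m jog '[[58.1,[0,0,0],0],[58.1,[0,0,0],0],[58.1,[0,0,0],0],[58.1,[0,0,0],0],[58.2,[0,0,0],0],[58.2,[0,0,0],0],[58.2,[0,0,0],0],[58.2,[0,0,0],0],[58.2,[0,0,0],0],[58.2,[0,0,0],0]]' 20
```

```text
time_s: 9.5
position: [0.4847, 0.2209, 0.027]
orientation: [0.058, 0.998, 0.0, 0.001]
force: [-0.6, 0.5, -1.6]
grip_width: 0.677
finger_force: 10.6
time_s: 10.5
position: [0.4844, 0.2208, 0.0263]
orientation: [0.058, 0.998, 0.0, 0.0]
force: [0.4, -0.2, -0.5]
grip_width: 0.683
finger_force: 0.0
```

The opening command does set the grip force: about 10 N at 58.0 mm and none at 58.2 mm. So I'll lift from the ledge with a soft grip, and the base should stay down while the box pivots.

```bash
python3 -m jog '[[60,[-4,0,5],0],[60,[0,0,0],0],[58,[0,0,0],0],[58,[0,0,0],0],[58,[0,0,0],0],[58,[0,0,0],0],[58.05,[0,0,0],0],[58.05,[0,0,0],0],[58.05,[0,0,0],0],[58.05,[0,0,0],0]]' 20
python3 -m jog '[[58.05,[0,0,-5],0],[58.05,[0,0,-5],0],[58.05,[0,0,-5],0],[58.05,[0,0,-5],0],[58.05,[0,0,-5],0],[58.05,[1,0,-5],0],[58.05,[0,0,0],0],[58.05,[0,0,0],0],[58.05,[0,0,0],0],[58.05,[0,0,0],0]]' 20
python3 - <<'E'
from h import *
i=grab('side')['image'][90:210,210:350,::-1]
cv2.imwrite('pics/i.png',cv2.convertScaleAbs(cv2.resize(i,(560,480),interpolation=2),alpha=1.5))
E
```

```text
time_s: 11.5
position: [0.4884, 0.2203, 0.0213]
orientation: [0.058, 0.998, -0.0, -0.0]
force: [-0.3, 0.5, 0.5]
grip_width: 0.682
finger_force: 0.5
time_s: 12.5
position: [0.4873, 0.2204, 0.0511]
orientation: [0.058, 0.998, -0.0, -0.0]
force: [-0.2, 0.2, -0.9]
grip_width: 0.679
finger_force: 0.1
```

View pics/i.png

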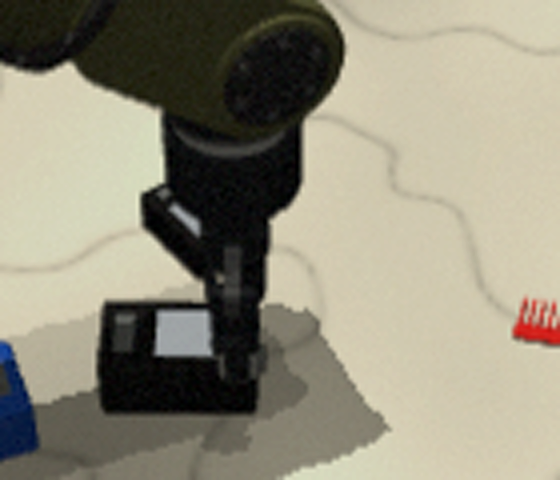

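It slipped: the box is still flat on the ledge with the fingers raised. I need a slightly firmer grip, and from here I'll measure numerically.

```bash
cat >> h.py <<'E'
def win():
    "window/label patch of the dispenser in the side view: area, centroid, minAreaRect"
    i=grab('side')['image'].astype(int)[90:210,205:290]
    m=((i[:,:,2]-i[:,:,0]>2)&(i.sum(2)>240)&(i.max(2)<220)&(i[:,:,2]-i[:,:,0]<45)).astype(np.uint8)
    cs=sorted(cv2.findContours(m,0,2)[0],key=cv2.contourArea)[::-1][:2]
    for c in cs: print('win',cv2.contourArea(c),np.round(c.reshape(-1,2).mean(0)+[205,90],1),cv2.minAreaRect(c)[1:])
    fz=[]
    for _ in range(5): grab('side');fz.append(telemetry.read_state()['force'][2])
    print('fz',np.mean(fz))
E
python3 -c "
from h import *
win()"
python3 -m jog '[[60,[-1,0,10],0],[60,[0,0,10],0],[60,[0,0,10],0],[60,[0,0,0],0],[57.9,[0,0,0],0],[57.9,[0,0,0],0],[57.9,[0,0,0],0],[57.9,[0,0,0],0],[57.9,[0,0,0],0],[57.9,[0,0,0],0]]' 20
python3 -m jog '[[57.9,[0,0,-5],0],[57.9,[0,0,-5],0],[57.9,[0,0,-5],0],[57.9,[0,0,-5],0],[57.9,[0,0,-5],0],[57.9,[1,0,-5],0],[57.9,[0,0,0],0],[57.9,[0,0,0],0],[57.9,[0,0,0],0],[57.9,[0,0,0],0]]' 20
python3 -c "
from h import *
win()"
```

```text
win 122.0 [257.5 173.2] ((10.0, 13.0), 90.0)
win 6.5 [256.9 144.9] ((7.77817440032959, 1.4142134189605713), 45.0)
fz -0.37667360760919244
time_s: 13.85
position: [0.4885, 0.2204, 0.0215]
orientation: [0.058, 0.998, 0.0, 0.0]
force: [0.6, -0.3, -0.5]
grip_width: 0.681
finger_force: 3.7
time_s: 14.85
position: [0.4875, 0.2205, 0.0512]
orientation: [0.058, 0.998, 0.0, 0.0]
force: [0.6, -0.5, 1.1]
grip_width: 0.677
finger_force: 3.7
win 7.5 [256.8 144.4] ((7.071067810058594, 2.1213202476501465), 45.0)
win 0.0 [254. 164.] ((0.0, 0.0), 0.0)
fz 0.7536727260859236
```

```bash
cat >> h.py <<'E'
def asc(n,x0,y0,w,h,s=2):
    i=grab(n)['image'].astype(int)[y0:y0+h,x0:x0+w]
    g=i.mean(2)[::s,::s]; print('\n'.join(''.join(' .:-=+*#%@'[min(9,int(v/20))] for v in row) for row in g))
E
python3 -c "
from h import *
asc('side',225,110,70,90)"
```

```text
***+:.. .....   .. .              .
*****+-...  . .    .              *
********+:.... ... .             =*
***********=:...  .   .         -**
*************.  ... .         .=***
*************      .          :****
*************.              . -****
*************. ..         ..  -****
*************.  .::.....::.   -****
*************.    ...:...     -****
*************:                -****
*************:                -****
*************:                -****
************-.                +****
**********- :-                *****
**********:   .              +*****
**********:   =-           .+******
**********=    ==.        :********
**********=     ==        -********
***********=     -        -********
************=             -********
*************-       ..   =*+******
**************=      ..   ****+****
***************=     ..   *****+***
****************=  . .:   *****+***
***************+:    ..   *********
***********+-. .-=...::   *********
********+-  :-++++-  ..   *********
******:     +++++++  ..   .=+******
****++..:.  +++++++      . -=---+**
*+++++ :.   +++++++      ..-=-=--**
++++++ ..   +++++=-       .-==---**
++++++ ..  .+==.           ------+*
+++++= ..  .               :-----=*
+++++-              .      :---=-==
+++++:              :   :  --======
+++++:              :   : .--======
+++++=              .   ..-----====
++++++:              ..:--------===
++--:--.          :--::--------====
-:----::      .:----:::-------=====
---:--::: .:--------::------=======
:---:--------:------:------========
-:--:::--:---------::---===========
----::-:----------::----===========
```

The base has stayed on the ledge and the box is tilting about the pads, so the soft pivot works. I'll continue along the arc.

```bash
python3 -m jog '[[57.9,[5,0,-6],0],[57.9,[5,0,-5],0],[57.9,[5,0,-5],0],[57.9,[6,0,-5],0],[57.9,[7,0,-4],0],[57.9,[7,0,-4],0],[57.9,[7,0,-3],0],[57.9,[7,0,-2],0],[57.9,[0,0,0],0],[57.9,[0,0,0],0]]' 20
python3 -c "
from h import *
asc('side',205,100,80,100)"
```

```text
time_s: 16.2
position: [0.4387, 0.2262, 0.0853]
orientation: [0.058, 0.998, 0.0, 0.0]
force: [0.6, -0.2, -2.0]
grip_width: 0.68
finger_force: 3.2
***=:.           .             =********
******+-. .  ...             .-*********
***+*****+-                  =**********
**********+                 .***********
**+*******+               .  ***********
**+******** ..       .   ..  ***********
**+********  ....     ..:.   ***********
***********    .:::::::.     ***********
*+*********.     ....        ***********
+**********:                 ***********
***********:                 ***********
***********-                 *********+*
***********=                 ********+**
************.               +*****+*****
************=              :************
*************=            -*************
**************+:         =**************
****************.        . =************
****************         -. =***********
****************.         .-.-**********
****************.  ..    -+++.-*********
****************=  ..   .+++++::********
****************+  ..    =+++++.-*******
***********
[... 395 characters left out ...]
***
*******+++.. ====      .    =-**********
****++++++.. ===   .   :    ----+*******
*++++++++=.. =-    .   :   .-----*******
+++++++++-.  :     :   :   ----=-*******
++++++++*:.          .    --------******
=-::+++++.              .:---------**+++
:...-++++.             .-:---------+++**
.....++++             ::---:--------****
.....++++            :---:-----------***
.....:+++:         .:--::------------+**
......++--:.      .-:---:-----------==**
......::--:::.   .-:--::-----------==-=*
.......:--:::-:.::--::-:----------=-====
.......::-:::-::::::-------=-----=-=====
...... :--:::-:::::::-:-----------======
.. . ..::--:::::::-::-----------========
.. ... :::-:::-----::----------=========
```

```bash
python3 -m jog '[[57.9,[6,0,-2],0],[57.9,[6,0,-1],0],[57.9,[6,0,0],0],[57.9,[6,0,0],0],[57.9,[5,0,0],0],[57.9,[5,0,0],0],[57.9,[4,0,0],0],[57.9,[3,0,0],0],[57.9,[0,0,0],0],[57.9,[0,0,0],0]]' 20
python3 -c "
from h import *
asc('side',185,100,90,100)
f=imaging.grab_frame('top');i=f['image'].astype(int)
m=((i[:,:,2]-i[:,:,0])>50).astype(np.uint8);c=max(cv2.findContours(m,0,2)[0],key=cv2.contourArea).reshape(-1,2)
P=np.array([onz(f,u,v,.042) for u,v in c]);print('blue',P.min(0),P.max(0),len(c))"
```

```text
time_s: 17.25
position: [0.398, 0.2309, 0.0883]
orientation: [0.058, 0.998, -0.0, -0.0]
force: [0.7, -0.1, -2.4]
grip_width: 0.674
finger_force: 3.0
*****+-.   .     .            -**+***********
********+-:                  -**+************
***********                . **+*************
**********+               .  *+**************
*********** .       .    ..  +***************
***********  ..         ..   +***************
***********.  .:.....::..    +***************
***********:    .....:.      +***************
***********:                 +***************
**********+-                 =***************
********+**+                 =***************
*******+****                 +*******+*******
*******+****.                ****************
******++****=               +***************+
******++*****-             =*****************
*******+******=.          *******************
*******+********:         **********+********
******++********-         ********-. =*******
*****++*********:         ******-.--. =******
****++**********-         ****- :-. .-.:*****
***+************=  ..    :****:
[... 984 characters left out ...]
+++++.........         :-::::-------***+**
++++++++:.......         .:-::::--------**+**
++++++++=.......         :::-::----------++**
+++++++++.......:::..    ::::------------+***
++++++++-........:-:--:.:------------------+*
++++-............:::::-::-------------------*
-................:::::::-------------------=*
.................:--:::::-----------------=**Traceback (most recent call last):
  File "<string>", line 5, in <module>
    m=((i[:,:,2]-i[:,:,0])>50).astype(np.uint8);c=max(cv2.findContours(m,0,2)[0],key=cv2.contourArea).reshape(-1,2)
                                                  ~~~^^^^^^^^^^^^^^^^^^^^^^^^^^^^^^^^^^^^^^^^^^^^^^^^
ValueError: max() iterable argument is empty
```

```bash
python3 -c "
from h import *
import pickle
f=pickle.load(open('f0.pkl','rb'))['top'];i=f['image'].astype(int)
m=((i[:,:,2]-i[:,:,0])>30).astype(np.uint8)[:,180:260];c=max(cv2.findContours(m,0,2)[0],key=cv2.contourArea).reshape(-1,2)+[180,0]
P=np.array([onz(f,u,v,.042) for u,v in c]);print('blue',P.min(0),P.max(0),len(c), P[P[:,0].argmax()])"
python3 -m jog '[[57.9,[0,0,-5],0],[57.9,[0,0,-7],0],[57.9,[-5,0,0],0],[57.9,[-8,0,0],0],[57.9,[-8,0,0],0],[57.9,[-5,0,0],0],[57.9,[0,0,0],0],[57.9,[0,0,0],0],[57.9,[0,0,0],0],[57.9,[0,0,0],0]]' 20
python3 -c "
from h import *
asc('side',205,95,60,100)"
```

```text
blue [0.2611464  0.15370451 0.042     ] [0.36036119 0.2288215  0.042     ] 83 [0.36036119 0.17930487 0.042     ]
time_s: 18.35
position: [0.4237, 0.2279, 0.1003]
orientation: [0.058, 0.998, -0.0, -0.0]
force: [-0.2, 0.1, -1.5]
grip_width: 0.679
finger_force: 3.1
-:..                      .***
***=:.. . .              .****
*****++                  *****
****+*+         .     .  *****
***+**+              ..  *****
***+***  ..         ..   *****
**+****   .:.........    *****
**+****.   ...:::...     *****
**+****.                 *****
**+****:                 *****
*+*****-                 =****
++*****=                 *****
********                 *****
********:               =*****
*********              :******
*********+.           =*******
***********=          ********
************.         ********
************.         ********
************.        -***- ***
************.  ..    +*-.-  **
************+  ..    -.--. . +
*************  :.      . .-+- 
************* -.:       -++++-
*************.::.       :+++++
*************. :.        :++++
************+  ..         :+=.
*************.      ..     .  
*************.  .   ...       
*************:      ...       
***********+*-       .   .    
+++*+++**+***+           +.   
*************+           **::=
**********+++=           *****
********+++++::.   .     *****
*****++++++++:..   .     ++***
**++++++++++:: .   ..   :--++*
++++++++++++.:     .    ------
++++++++++++.          -------
++++**++++++           -------
=+=-+**+++++          .:------
:...=+**++++          :::-----
....:+**+++=          -:------
.....++**++:         :::-:----
.....=+*+--.         :::-:-:--
......=:---:        .:::--:---
......::---::::..   :::-------
.......:::--:::-:::.:-:::-----
.......:-:--::::::::::--------
.......::::::::::::::---------
```

```bash
python3 -m jog '[[57.9,[0,0,5],0],[57.9,[0,0,4],0],[57.9,[0,0,3],0],[57.9,[1,0,2],0],[57.9,[1,0,2],0],[57.9,[2,0,2],0],[57.9,[2,0,2],0],[57.9,[2,0,1],0],[57.9,[0,0,0],0],[57.9,[0,0,0],0]]' 20
python3 -c "
from h import *
asc('side',205,120,60,80)"
```

```text
time_s: 19.4
position: [0.416, 0.2289, 0.0796]
orientation: [0.058, 0.998, 0.0, 0.0]
force: [-1.3, -1.1, 5.6]
grip_width: 0.679
finger_force: 4.9
******.                .******
******.                 ******
******:                 ******
******-                :******
*******                *******
*******-              +*******
********:           .+****+***
*********+:         =***-. =**
***********         =*-.--. =*
***********         . :-. .-.:
***********         .   .-+++:
***********   ..    :   =+++++
***********:  ..   .-    =++++
***********=  ..    =     =++=
***********= -..    +=     =: 
***********+ :..              
***********- .:.              
***********: ..     .   =     
+++********=  .    ..   *=    
************  .    ..   **= .:
**********++           .***+=*
********++++.          -******
******++++++:          -******
***+++++++++:          :-++***
++++++++++++-     .    ----+**
++++++++++++- .   :    -----**
++++++++++++: .   :    -----**
++++*+++++++: :   :   :------*
--..+*++++++.     .   ::------
....:*++++++          ::------
.....+*++++:         .-:------
.....+++-:-:         :--------
.....:----:.         :-:------
......:----.         :---:----
......::--:         :-:-------
.......-:--:.       ::--------
.......:::--:--:....:---------
... ...::::::-:::::-----------
  .....:::::-::::-------------
. .. ..::::--:-:::------------
```

```bash
python3 -m jog '[[58.0,[0,0,0],0],[58.1,[0,0,0],0],[58.2,[0,0,0],0],[58.4,[0,0,0],0],[59,[0,0,0],0],[60,[0,0,0],0],[64,[0,0,0],0],[68,[0,0,0],0],[72,[0,0,0],0],[76,[0,0,0],0]]' 20
python3 -m jog '[[80,[0,0,-5],0],[80,[0,0,-15],0],[80,[0,0,-30],0],[80,[0,0,-40],0],[80,[0,0,-40],0],[80,[-20,0,-20],0],[80,[-30,0,0],0],[80,[-30,0,0],0],[80,[0,0,0],0],[80,[0,0,0],0]]' 20
python3 - <<'E'
from h import *
f=grab('wrist');g=grab('side')
a=f['image'][:,:,::-1];b=cv2.convertScaleAbs(cv2.resize(g['image'][110:210,190:290,::-1],(240,240),interpolation=2),alpha=1.4)
C=np.zeros((420,800,3),np.uint8);C[:,:560]=a;C[:240,560:]=b;cv2.imwrite('pics/j.png',C)
import pickle;pickle.dump((f,g),open('f1.pkl','wb'))
E
```

```text
time_s: 20.45
position: [0.4159, 0.2288, 0.0793]
orientation: [0.058, 0.998, 0.0, 0.0]
force: [-0.1, 0.3, -0.7]
grip_width: 0.888
finger_force: 0.0
time_s: 21.45
position: [0.4953, 0.2193, 0.2291]
orientation: [0.059, 0.998, -0.0, -0.0]
force: [0.0, 0.3, 0.6]
grip_width: 0.938
finger_force: 0.0
```

View pics/j.png

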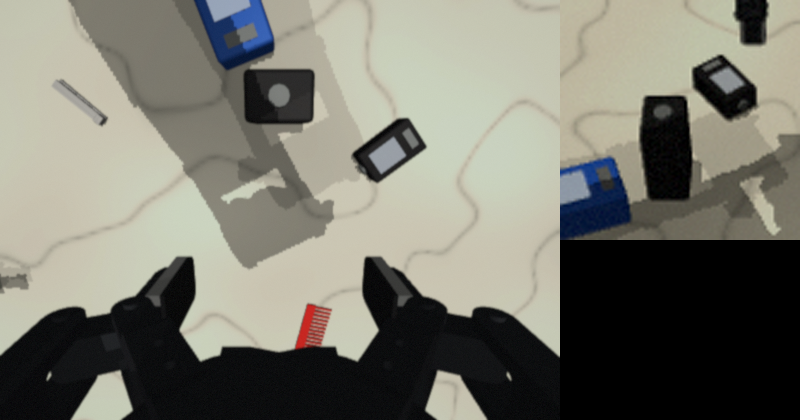

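The dispenser stands upright: its top face in the wrist view runs from (246,70) to (314,123), with the button at (279,96). Blue is close on the near side but well below grip height.

Run:
```python
from h import *
import pickle
f,g=pickle.load(open('f1.pkl','rb'))
P=np.array([onz(f,*p,.094) for p in((246,70),(313,70),(314,122),(247,123))]);print(np.round(P,4),P.mean(0))
d=(P[1]+P[2]-P[0]-P[3])[:2];print('y-axis psi',np.degrees(np.arctan2(-d[0],d[1])))
print('button',onz(f,279,96,.099)); print('side button',onz(g,190+662/1-560 and 190+(662-560)/2.4,110+112/2.4,.099))
b=onz(f,279,96,.099);togo(b[0],b[1],.2,83)
```

```text
[[0.3815 0.2054 0.094 ]
 [0.3877 0.2581 0.094 ]
 [0.4272 0.2556 0.094 ]
 [0.4216 0.2004 0.094 ]] [0.40446977 0.22986257 0.094     ]
y-axis psi -6.2435592818703585
button [0.40423034 0.22906985 0.099     ]
side button [0.40394614 0.22568259 0.099     ]
togo mm [91.  -1.1 29.4] twist -89.7 cur psi -6.7 q [ 0.35  0.29  1.57  0.    1.28 -1.1 ] pos [0.4947 0.2196 0.2294] t 21.55
```

```bash
python3 -m jog '[[58,[0,0,0],8.5],[58,[0,0,0],8.5],[58,[0,0,0],8.5],[58,[0,0,0],8.5],[58,[0,0,0],8.5],[58,[0,0,0],8.5],[58,[0,0,0],8.5],[58,[0,0,0],8.5],[58,[0,0,0],8.5],[58,[0,0,0],8.5]]' 20
python3 -c "
from h import *
togo(.404,.2275,.082,-96.3)"
```

```text
time_s: 22.55
position: [0.4947, 0.2198, 0.2296]
orientation: [0.719, 0.695, 0.0, 0.0]
force: [-0.1, 0.5, 0.6]
grip_width: 0.683
finger_force: 0.0
togo mm [  4.5 -90.9 147.6] twist 4.3 cur psi -92.0 q [0.35 0.29 1.57 0.   1.28 0.39] pos [0.4947 0.2198 0.2296] t 22.55
```

```bash
python3 -m jog '[[60,[4,-30,0],0],[60,[0,-30,0],0],[60,[0,-31,0],4.3],[60,[0,0,30],0],[60,[0,0,40],0],[60,[0,0,30],0],[60,[0,0,20],0],[60,[0,0,17],0],[60,[0,0,10],0],[60,[0,0,0],0]]' 20
python3 -c "
from h import *
togo(.404,.2275,.082,-96.3)"
python3 -m jog '[[50,[0,0,0],0],[44,[0,0,0],0],[38,[0,0,0],0],[30,[0,0,0],0],[30,[0,0,0],0],[30,[0,0,0],0],[30,[0,0,0],0],[30,[0,0,0],0],[30,[0,0,0],0],[30,[0,0,0],0]]' 40
```

```text
time_s: 23.55
position: [0.4038, 0.2261, 0.0817]
orientation: [0.743, 0.669, -0.001, -0.0]
force: [-0.2, -0.7, 0.4]
grip_width: 0.707
finger_force: 0.0
togo mm [ 1.4  0.1 -0.3] twist 0.3 cur psi -96.0 q [ 0.43  0.33  1.91 -0.    0.9   0.54] pos [0.4038 0.2261 0.0817] t 23.55
time_s: 24.55
position: [0.4048, 0.2264, 0.0834]
orientation: [0.743, 0.669, 0.001, 0.0]
force: [-2.9, 0.3, 6.6]
grip_width: 0.484
finger_force: 40.0
```

```bash
python3 -m jog '[[30,[0,0,-10],0],[30,[0,0,-25],0],[30,[0,0,-40],0],[30,[0,0,-45],0],[30,[0,0,-40],0],[30,[-20,10,0],0],[30,[-30,15,0],0],[30,[-35,16,0],0],[30,[-35,16,0],0],[30,[-35,16,0],0]]' 40
python3 -m jog '[[30,[-35,16,0],0],[30,[-35,16,0],0],[30,[-35,16,0],0],[30,[-35,16,0],0],[30,[-35,16,0],0],[30,[-30,16,0],0],[30,[-25,15,0],0],[30,[-20,10,0],0],[30,[-15,5,0],0],[30,[0,0,0],0]]' 40
python3 - <<'E'
from h import *
import pickle
togo(.561,-.22,.24,-98)
fs={n:grab(n) for n in('top','side','wrist')};pickle.dump(fs,open('f2.pkl','wb'))
w=fs['wrist']['image'][:,:,::-1];cv2.imwrite('pics/k.png',np.hstack([w,np.vstack([cv2.convertScaleAbs(cv2.resize(fs['side']['image'][230:380,260:400,::-1],(224,240),interpolation=2),alpha=1.4),np.zeros((180,224,3),np.uint8)])]))
E
```

```text
time_s: 25.55
position: [0.4611, 0.0629, 0.2433]
orientation: [0.743, 0.669, 0.0, 0.0]
force: [1.4, 0.5, -1.7]
grip_width: 0.485
finger_force: 41.3
time_s: 26.55
position: [0.5585, -0.2136, 0.2425]
orientation: [0.744, 0.669, -0.0, 0.0]
force: [0.3, -0.2, -2.0]
grip_width: 0.486
finger_force: 41.3
togo mm [-6.1  3.2  2.5] twist 1.9 cur psi -96.1 q [-0.43  0.41  1.38 -0.    1.35 -0.32] pos [ 0.5585 -0.2136  0.2425] t 26.55
```

View pics/k.png

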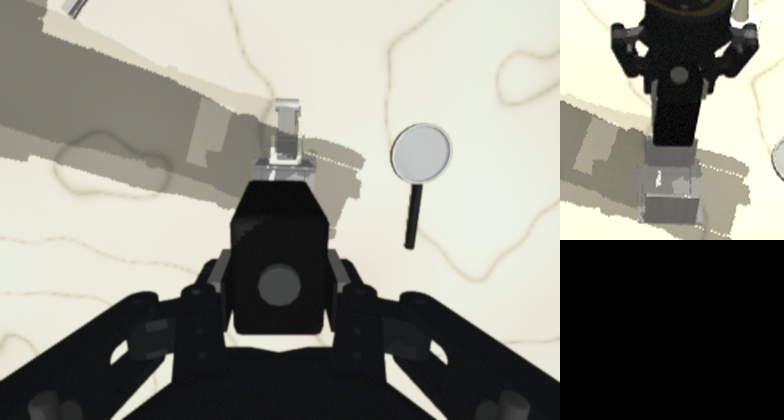

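The held dispenser's top face spans rows 217–333 with the button at (280,285), and its lower edge is at row 183. The +y cheek top is near row 161 (columns 255–316), the paddle is at (287,103), and the magnifier is untouched.

Run:
```python
from h import *
import pickle
fs=pickle.load(open('f2.pkl','rb'));f=fs['wrist'];g=fs['side']
s=telemetry.read_state();p=s['position'];M=Ro.from_quat(s['orientation']).as_matrix()
rel=lambda X:np.round((M.T@(X-p))*1000,1)
print('button',rel(onz(f,280,285,p[2]+.0156)))
print('top face',[rel(onz(f,u,v,p[2]+.0106)) for u,v in((231,217),(327,217),(325,333),(236,333))])
print('bottom +y',[rel(onz(f,u,v,p[2]-.0834)) for u,v in((248,183),(308,183))])
print('cheek',[np.round(onz(f,u,v,.075),4) for u,v in((255,161),(316,161))],'paddle',np.round(onz(f,287,103,.066+.006),4))
print('side button',rel(onz(g,260+(679-560)/1.6,230+74/1.6,p[2]+.0156)),'cheek side',onz(g,260+(644-560)/1.6,230+164/1.6,.075))
i=f['image'].astype(int).mean(2)[90:200:3,235:330:2]
print('\n'.join(''.join(' .:-=+*#%@'[min(9,int(v/26))] for v in r) for r in i))
```

```text
button [  3.9   0.6 -15.6]
top face [array([ 31.3, -19. , -10.6]), array([ 31.3,  19.3, -10.6]), array([-22.7,  20.7, -10.6]), array([-22.7, -19. , -10.6])]
bottom +y [array([ 28.1, -21.5,  83.4]), array([28.1, 20.5, 83.4])]
cheek [array([ 0.5393, -0.1749,  0.075 ]), array([ 0.5976, -0.181 ,  0.075 ])] paddle [ 0.575  -0.1255  0.072 ]
side button [  0.2   0.  -15.6] cheek side [ 0.53013877 -0.21378872  0.075     ]
%%%%%%%%%%%%%%%%%%#%%%%%%%%%%%%%%%%%%%%%%%%%%%%%
##%%%%%%%%%%%%%%%%##%%%%%%%%%%%%%%%%%%%%%%%%%%%%
###########%%%%%%%##%%%%%%%%%%%%%%%%%%%%%%%%%%%%
####################************%%%%%%%%%%%%%%%%
#################**#############%%%%%%%%%%%%%%%%
#################**#######%%%%%%%%%%%%%%%%%%%%%%
################**##*+***********%%%%%%%%%%%%%%%
###############**###*++*******==+%%%%%%%%%%%%%%%
=**++++***####**######********=++%%%%%%%%%%%%%%%
==========+*##**######********=+%%%%%%%%%%%%%%%%
============***#######********=+%%%%%%%%%%%%%%%%
==============+*######********=+%%%%%%%%%%%%%%%%
=============-====***#********++%%%%%%%%%%%%%%%%
======================+*******++%%%%%%%%%%%%%
[... 430 characters left out ...]
====+++#*****+
==========+=-----*@@@#*******++%#=======++**####
===========------*%%%%%%%%%%%%%#*=----=+++++****
===============-+===============-------==+******
================++=++++++++++++++++*++++=++++***
===========++=====+%*===================+++*****
=========++++=+++*%%*+++++++++*+++==++***+******
=========++++=+++#%%+++++++********++****+*+****
========-::::::::=+=::::::----=====+******+*****
=======.                           .+****+*+****
======.                             .+***++*****
=====:                               .+*+*******
====-                                 :+*+******
====.                                  :++*+****
+++:                                    -++*+*+*
```

```bash
python3 -m jog '[[30,[-4,1,0],1],[30,[-4.8,2,0],0.9],[30,[0,0,15],0],[30,[0,0,20],0],[30,[0,0,20],0],[30,[0,0,12],0],[30,[0,0,5],0],[30,[0,0,0],0],[30,[0,0,0],0],[30,[0,0,0],0]]' 40
python3 - <<'E'
from h import *
togo(.561,-.2223,.0894,-98)
f=grab('wrist');s=telemetry.read_state();p=s['position'];M=Ro.from_quat(s['orientation']).as_matrix()
i=f['image'].astype(int).mean(2)[100:240:3,225:340:2]
print('\n'.join('%3d '%(100+3*k)+''.join(' .:-=+*#%@'[min(9,int(v/26))] for v in r) for k,r in enumerate(i)))
# predicted rows for box bottom edge and cheek edges in bracket frame
S=np.array([.5615,-.2195,.006]);ex=np.array([.99,-.139,0]);ey=np.array([.139,.99,0])
for y,z in((37,69),(33,69)): print(y,[np.round(proj(f,S+ex*x/1e3+ey*y/1e3+[0,0,z/1e3])) for x in(-30,30)])
E
```

```text
time_s: 27.7
position: [0.5609, -0.2215, 0.1713]
orientation: [0.754, 0.657, 0.0, 0.001]
force: [-0.5, -0.2, -1.3]
grip_width: 0.484
finger_force: 41.2
togo mm [-0.8  0.  81.9] twist 0.1 cur psi -97.9 q [-0.44  0.48  1.45 -0.    1.21 -0.3 ] pos [ 0.5609 -0.2215  0.1713] t 27.7
100 ##############**######+********##++++*%%%%%%%%%%%%%%%%%%%%
103 #############***######*********##++*%%%%%%%%%%%%%%%%%%%%%%
106 #############***######+**********++*%%%%%%%%%%%%%%%%%%%%%%
109 ###**#######***#######+**********++*%%%%%%%%%%%%%%%%%%%%%%
112 =====++=+**#***#######+**********===#%%%%%%%%%%%%%%%%%%%%%
115 ============+*########+**********===#%%%%%%%%%%%%%%%%%%%%%
118 =============**#######+**********===+%%%%%%%%%%%%%%%%%%%%%
121 ============-==**#####+**********===+#%%%%%%%%%%%%%%%%%%%%
124 ============-====#%%+*+**********==*%%#%%%%%%%%%%%%%%%%%%%
127 ============-====*%%===============*@@++%%%%%%%%%%%%%%%%%%
130 ============-====+++--==-=++++++=+=*@@++%%%%%%%%%%%%%%%%%%
133 ============--====++------=======+==%@++#%%%%%%%%%%%%%%%%%
136 =============-====++----------======%%**#*#%%%%%%%%%%%%%%%
139
[... 1530 characters left out ...]
                                -++++*+++
214 ====-                                             =++++++*
217 +===.                                              =+++++*
220 +++: ............                                  :++++++
223 ++=...........                                      -+++++
226 *+=...........                                      =+++++
229 %%#.........                                        =+++++
232 %%%.........                                        ++++++
235 %%%.....                                           .++++++
238 %%%:....                                           .++++++
37 [array([238., 165.]), array([320., 166.])]
33 [array([238., 171.]), array([320., 171.])]
```

Run:
```python
from h import *
f=grab('wrist');p=telemetry.read_state()['position']
S=np.array([.5615,-.2195,.006]);ex=np.array([.99,-.139,0]);ey=np.array([.139,.99,0])
g=f['image'].astype(int).mean(2)
for u in(265,278,290): 
    v=170+np.argmax(g[170:200,u]<40); X=onz(f,u,v-.5,p[2]-.0834)-S; print(u,v,'yb',X@ey*1e3)
for v in (186,200):
    r=np.where(g[v,225:340]<40)[0]+225; print(v,r.min(),r.max())
for u in(249,306): X=onz(f,u,183,p[2]-.0834)-S; print('xb',X@ex*1e3)
```

```text
265 181 yb 28.098535647969264
278 181 yb 28.124656738726475
290 181 yb 28.14876844404571
186 248 307
200 241 315
xb -21.055522127008416
xb 18.86687047306885
```

Relative to the bracket the box is off by about 1 mm on each axis, within the ±4 mm fit. I'm lowering it.

```bash
python3 -m jog '[[30,[0,0,6],0],[30,[0,0,8],0],[30,[0,0,10],0],[30,[0,0,10],0],[30,[0,0,10],0],[30,[0,0,10],0],[30,[0,0,10],0],[30,[0,0,8],0],[30,[0,0,4],0],[30,[0,0,0],0]]' 40
python3 -m jog '[[30,[0,0,2],0],[30,[0,0,2],0],[30,[0,0,1],0],[30,[0,0,1],0],[30,[0,0,0],0],[30,[0,0,0],0],[30,[0,0,0],0],[30,[0,0,0],0],[30,[0,0,0],0],[30,[0,0,0],0]]' 40
```

```text
time_s: 28.8
position: [0.5605, -0.2213, 0.0937]
orientation: [0.754, 0.657, -0.0, -0.0]
force: [-0.4, 0.1, -2.0]
grip_width: 0.484
finger_force: 41.2
time_s: 29.8
position: [0.5607, -0.2215, 0.0894]
orientation: [0.754, 0.657, 0.0, 0.0]
force: [-4.3, 1.6, 8.8]
grip_width: 0.485
finger_force: 42.7
```

```bash
python3 -m jog '[[42,[0,0,0],0],[43,[0,0,0],0],[45,[0,0,0],0],[50,[0,0,0],0],[56,[0,0,0],0],[60,[0,0,0],0],[60,[0,0,0],0],[60,[0,0,-5],0],[60,[0,0,-15],0],[60,[0,0,-30],0]]' 20
python3 -m jog '[[60,[0,0,-40],0],[60,[0,0,-40],0],[30,[0,0,-20],0],[0,[0,0,0],0],[0,[0,0,0],0],[0,[0,0,0],0],[0,[0,0,0],0],[0,[0,0,0],0],[0,[0,0,0],0],[0,[0,0,0],0]]' 20
python3 - <<'E'
from h import *
togo(.561,-.22,.24,-98)
f=grab('wrist');g=f['image'].astype(int).mean(2)
S=np.array([.5615,-.2195,.006]);ex=np.array([.99,-.139,0]);ey=np.array([.139,.99,0])
for n,b in dict(c1=(-21,29,94),c2=(21,29,94),c3=(21,-29,94),c4=(-21,-29,94),but=(0,0,99),nose=(0,50,123),pad=(0,94,60)).items(): print(n,np.round(proj(f,S+ex*b[0]/1e3+ey*b[1]/1e3+[0,0,b[2]/1e3])))
i=g[80:330:5,200:360:3]
print('\n'.join('%3d '%(80+5*k)+''.join(' .:-=+*#%@'[min(9,int(v/26))] for v in r) for k,r in enumerate(i)))
E
```

```text
time_s: 30.8
position: [0.5599, -0.221, 0.1381]
orientation: [0.754, 0.657, -0.001, -0.001]
force: [0.2, 0.2, 0.1]
grip_width: 0.704
finger_force: 0.0
time_s: 31.8
position: [0.5606, -0.2213, 0.238]
orientation: [0.754, 0.657, -0.0, -0.0]
force: [-0.2, 0.2, -0.1]
grip_width: -0.001
finger_force: 0.0
togo mm [ 1.4  0.2 -2. ] twist 0.1 cur psi -97.9 q [-0.44  0.42  1.37 -0.    1.35 -0.3 ] pos [ 0.5606 -0.2213  0.238 ] t 31.8
c1 [255. 169.]
c2 [304. 169.]
c3 [302. 232.]
c4 [257. 232.]
but [279. 203.]
nose [280. 147.]
pad [280.  94.]
 80 #%%%%%%%%%%%%%%%%%%%###%%%%%%%%%%%%%%%%%%%%%%%%%%%%%%%
 85 ######%%%%%%%%%%%%%%####%%%%%%%%%%%%%%%%%%%%%%%%%%%%%%
 90 ##########%%%%%%%%%%%#*********%%%%%%%%%%%%%%%%%%%%%%%
 95 **#################%##*########%%%%%%%%%%%%%%%%%%%%%%%
100 +==+###############****=+*****=+#%%%%%%%%%%%%%%%%%%%%%
105 ++++++*############***##++++**++#%%%%%%%%%%%%%%%%%%%%%
110 +++++++++*########***###++++++=*%%%%%%%%%%%%%%%%%%%%%%
115 ++++++++++=======++**###++++++=+#%%%%%%%%%%%%%%%%%%%%%
120 ++++++++++=======--+*###++++++==#%%%%%%%%%%%%%%%%%%%%%
125 +++++++++========---==#++++++
[... 1630 characters left out ...]
%%%%%%%%%#    .:::.  ::::    =%%%%%%%%%%%%%%%%%
270 %%%%%%#%%%%%%%%%=    ::::.  ::::    .%%%%%%%%%%%%%%%%%
275 #######%%%%%%%%%.    ::::.  ::::.    *%%%%%%%%%%%%%%%%
280 %%#####%%%%%%%%#     .:--.  --::.    -%%%%%%%%%%%%%%%%
285 %%%%###%%%%%%%:         :. .-         .#%%%%%%%%%%%%%%
290      :*%%%%%%=           ....          .#%%%%##-.    .
295        ###*=.              .             -*###:       
300                           .                           
305                                                       
310                                                       
315                                                       
320                                                       
325
```

The dispenser is seated where predicted: its top spans rows 163–231 with the button at (279,203). Next I lock the catch.

```bash
python3 -m jog '[[0,[22,0,0],0],[0,[30,0,0],0],[0,[30,0,0],0],[0,[0,0,0],0],[0,[0,0,30],0],[0,[0,0,40],0],[0,[0,0,27],0],[0,[0,0,15],0],[0,[0,0,0],0],[0,[0,0,0],0]]' 20
python3 -m jog '[[0,[-5,0,0],0],[0,[-5,0,0],0],[0,[-5,0,0],0],[0,[-5,0,0],0],[0,[-5,0,0],0],[0,[-5,0,0],0],[0,[-5,0,0],0],[0,[-4,0,0],0],[0,[-2,0,0],0],[0,[0,0,0],0]]' 20
python3 - <<'E'
from h import *
p=telemetry.read_state()['position'];S=np.array([.5615,-.2195,.006]);print('xb,yb,z',(p-S)@[.99,-.139,0],(p-S)@[.139,.99,0],p[2])
E
```

```text
time_s: 32.85
position: [0.5724, -0.1406, 0.1275]
orientation: [0.754, 0.657, 0.0, 0.001]
force: [-0.6, 0.1, 0.4]
grip_width: 0.0
finger_force: 0.0
time_s: 33.85
position: [0.5662, -0.181, 0.1263]
orientation: [0.754, 0.657, -0.0, -0.0]
force: [0.3, -0.3, -0.3]
grip_width: 0.001
finger_force: 0.0
xb,yb,z -0.0007161140810762655 0.03875888238499131 0.12625580397110317
```

Now I back the arm off and check the catch in the top and side views, compared with the initial locked appearance.

```bash
python3 -m jog '[[0,[15,0,0],0],[0,[20,0,-10],0],[0,[10,0,-40],0],[0,[0,0,-45],0],[0,[40,0,-10],0],[0,[45,0,0],0],[0,[45,0,0],0],[0,[45,0,0],0],[0,[40,0,0],0],[0,[30,0,0],0]]' 20
python3 - <<'E'
from h import *
import pickle
fs=pickle.load(open('f0.pkl','rb'));g=grab('side');t=grab('top')
for n,new,(x0,y0,w,h) in(('side',g,(308,272,48,104)),('top',t,(358,185,86,50))):
    o=fs[n]['image'].astype(int).mean(2)[y0:y0+h:2,x0:x0+w:1 if n=='side' else 2];q=new['image'].astype(int).mean(2)[y0:y0+h:2,x0:x0+w:1 if n=='side' else 2]
    A=lambda r:''.join(' .:-=+*#%@'[min(9,int(v/20))] for v in r)
    print(n);print('\n'.join(A(a)+' | '+A(b) for a,b in zip(o,q)))
# bystanders: largest image change outside bracket / arm
d=np.abs(t['image'].astype(int)-fs['top']['image']).max(2)
for n,(x,y,w,h) in dict(cone=(278,140,40,36),mag=(370,120,85,40),comb=(183,112,42,72),clip=(294,288,32,36),decoy=(125,248,45,42),blue=(198,312,48,62)).items(): print(n,(d[y:y+h,x:x+w]>40).sum())
E
```

```text
time_s: 34.85
position: [0.6056, 0.1102, 0.2313]
orientation: [0.753, 0.658, 0.0, -0.0]
force: [-0.8, -0.6, 0.2]
grip_width: -0.003
finger_force: 0.0
side
*+++++*+**************+************************* | ************************************************
+++*+++**+*+*****+*****+************************ | ************************************************
+*+*++++++*+++**+**+*+************************** | ************************************************
++++++**++**+++*+===+++++++++***************+*** | *****************+++****************************
+++++++++++++*++=++++++++++++++***************** | ****************++++++++++++********************
+++++++++++++++*============++*+**************** | ****************+======++++++*******************
++++++++++++*++*=-----------=++***************** | ****************=-=========-=*******************
+++++++++++++++**+=+++++++=+*++**+*+************ | ******************+++++++++*********************
++++++++++++++++++=+++++++++*****+************** | ++****************+++++++++*********************
++++++++++++++++++=+++++++=+++*+*************
[... 5861 characters left out ...]
::::::::::. .::**
+++++=====+=======-...=++++++++++++-....:=+ | *******+******+**+=::::  .....:.::: ..::-**
+++++++===========-.:=+++++++++++++-....:++ | *********+*******+=::++++=--::..   :::::-**
+++++++++=======+=--=++++++++++++++-..:=+++ | *****************+==*#*#********++*-::-+**#
+++++++++++++++++=-+==========+++++=:=+++++ | ******************=#*+***+*******##*-+*#***
++++++++++++++++++-====++++++++=====+++++++ | ******************=*****######**+*+*#*#****
++++++++++++++++++++++===========++++++++++ | ***********************+*++*+++****##**#***
++++++++++++++++++++++++++++++++++==+++++++ | *******************##***#**#*******+*******
cone 564
mag 0
comb 2029
clip 1076
decoy 0
blue 2536
```

The catch is locked: it matches its initial outline, with the nose over the seated dispenser. A last check on the bystanders is needed, because the arm hid some of them in the top view.

Run:
```python
from h import *
import pickle
o=pickle.load(open('f0.pkl','rb'))['side']['image'].astype(int);n=grab('side')['image'].astype(int)
def c(i,box,k):
    x,y,w,h=box;s=i[y:y+h,x:x+w]
    m={'red':(s[:,:,0]-s[:,:,1]>60),'edge':cv2.Canny(s.astype(np.uint8),60,150)>0}[k]
    v,u=np.nonzero(m);return len(u),round(u.mean()+x,1),round(v.mean()+y,1)
for nm,b,k in(('comb',(330,155,80,40),'red'),('cone',(352,215,40,42),'edge'),('clip',(210,242,36,34),'edge'),('mag',(385,310,55,85),'edge')): print(nm,c(o,b,k),c(n,b,k))
```

```text
comb (333, np.float64(368.7), np.float64(175.3)) (341, np.float64(368.5), np.float64(175.3))
cone (146, np.float64(371.9), np.float64(241.4)) (178, np.float64(370.2), np.float64(239.2))
clip (119, np.float64(227.4), np.float64(258.6)) (120, np.float64(227.9), np.float64(261.0))
mag (256, np.float64(411.3), np.float64(345.5)) (256, np.float64(411.5), np.float64(345.5))
```

```bash
python3 -c "
from rig import r
print(r.hand_in())"
```

```text
the job is handed in; nothing more can be done
None
```

I handed the job in at about 35 s on the robot's clock: the catch was opened, the dispenser stood upright and let go, then lowered fully home in the bracket, and the catch snapped locked above it. The side view shows the comb and magnifier unmoved. The cone and clip edges differ by about 2 px, which I put down to the arm's shadow and did not check further.

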